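# Park a paper jogger's eccentric weight by feel

### The arm

A 7-joint arm with a two-finger parallel gripper is mounted at the origin on the work surface. World frame = base frame: x ahead of the robot, y to its left, z up, the work surface at z = 0. Lengths are in m, angles in rad, forces in N, time in s.
With the tool pointing down it reaches from about 0.425 to 0.975 m from the base axis. Payload 16.7 kg.
Tool frame: the origin (TCP) lies on the centre line of the jaws, within the pads' length; the fingertips stand 17 mm ahead of it and the grasp point (between the pads) lies 2 mm behind it; z points along the fingers, y is the line along which they close (so a half turn about z gives the same grasp; the last joint's range is limited). The gripper opens to 85 mm and grips with 20 to 120 N. Pads are 22 mm wide; open, the fingers measure 114 mm over their backs; the gripper's body (76 mm by 85 mm) begins 54 mm behind the grasp point. The pads swing forward as they close: fully open they stand 13 mm farther back than shut.
Start: joints at [-1.288, 0.426, 0.074, 1.606, -0.034, 1.111, -0.067], TCP at [0.283, 0.613, 0.248] pointing down, gripper open.
Joint ranges: [-2.85, 2.85], [-0.5, 2.14], [-1.23, 1.37], [0.21, 2.46], [-1.02, 4.16], [0.16, 2.05], [-2.73, 2.73]. Speed limits (rad/s): [1.89, 1.89, 2.39, 2.39, 3.01, 3.01, 3.01].

### API

Orientations are given as a unit quaternion [x, y, z, w].
In Python, from bench import r gives the robot as it stands.
- The arm moves only by the tool drive_tool, never from a script. Its argument "targets" is a list of rows, each a list of 2 entries, a list of its own where there are three numbers: the shift along the world's x, y, z in mm, then the turn about the world's z in rad. A call has 1 to 12 rows; each row shifts and turns the commanded pose from where the row before left it; what a row does not reach is not made up. A row lasts 1/12 s, in which the tool goes at most 41.7 mm and 7.16 degrees, less where a joint would pass 70% of its speed; a pose out of reach is approached as far as the arm can. A call is refused whole if a number of a shift passes 41.7 or a number of a turn 0.125, either way. A call with a gripper value outside its range is refused whole. "claw" is the opening, from 0 (shut) to 1 (fully open), set as the call begins (left out, the last holds). The fingers move at their own pace and stop on an object; "grip_force" is the grip in N (left out, the last holds). Time passes only in rows, so rows that do not move let the fingers close. It gives the time, the measured TCP pose, the force, the opening and the grip force at its end, in the units of the state.
- r.state(): the state, without advancing time (a new reading comes with each control period).
- r.snapshot(name): name is "scene" or "top"; returns the picture (400x640x3 uint8, red, green, blue); there is no depth.
- r.camera_params(name): a dict with "camera_matrix" (3x3 intrinsics, pixels), "xyz" and "attitude" of the camera in the world. Camera axes: x right, y down, z forward; pixel columns grow to the right and rows downward; lengths in m; the calibration is good to about 2 mm. A picture is of the moment at which its call begins. camera_params takes no time and is no camera call.
- r.finish_job(): hands the job in; it is judged then, once.
The state is a dict: "time_s": time; "qpos": joint angles; "joint_velocities": joint speeds; "effort": joint torques, N m; "tool_pos": TCP position; "orientation": TCP orientation; "wrist_force": force on the tool from outside, world axes, zero at the start; "moment": the same for the moment, N m; "grip_width": finger opening in m; "finger_force": force on a finger pad.
Only numpy, scipy, OpenCV 4.12 (cv2) and the standard library are available. Lean on these libraries where they do the work, as an engineer would, in place of code of your own. Each camera call takes 0.05 s, during which the arm holds its last target. There are 200 camera calls.

### The job

Lift the eyelet tin off the paper jogger's deck by its hoop and set it down upright on the desk close beside the jogger. Then grip the knurled knob on the jogger's sloping front, turn it to feel where the hidden eccentric weight on its shaft lies, and turn it until that heavy side is at the bottom of its circle. Finish still gripping the knob and keeping it still there, so that I can put in the transport screw; leave the other things on the desk where they are.

Things in the scene. Friction and masses are not known exactly. Their poses are not given: they have to be found in the camera images.
- jogger: Paper jogger, fixed: grey closed housing 315 (x) by 240 mm (y) under a level aluminium deck. Origin on the desk below it, x level, front to -x (the robot's side). The front panel rises at 35 deg from x -165, z 63 to x -55, z 140 mm. Deck: x -60 to 160, y -150 to 150, top 166 mm above the desk, with paper walls 50 mm high on its +x and +y edges. The weight inside is not visible.
- knob (a joint): Knob angle, rad: 0 with the cap's black notch up-slope, growing anticlockwise seen facing the knob; no end stops. The weight is clamped on this shaft at an unknown angle to the notch, new each time, over 25 deg from the bottom at the start. Drag 0.25 N m either way: the knob stays where left. The weight adds 0.15 to 0.22 N m times the sine of its angle from the bottom, pulling it to the bottom.
- knob_grip (a point): Point on the knob's axis 30 mm out from the sloping panel: where to grip. Metal knob, round, 48 mm in diameter, 5 to 46 mm out from the panel, free for 65 mm around. Axes: z the shaft, out of the panel, 35 deg from straight up, leaning to the jogger's -x; x to the notch, turning with the knob. It lies 127.2 mm in front of the jogger's origin and 126.1 mm above the desk.
- tin: Closed steel tin of eyelets, 69 mm in diameter over its lid and 74 mm high, 0.25 to 0.5 kg, with a rigid wire hoop above the lid; stands on the jogger's deck. Origin: centre of its underside, z up, y along the hoop's bar.
- tin_hoop (a point): Middle of the hoop's level bar, 105 mm above the tin's underside: round bar 8 mm thick, lying along the tin's y, 48 mm clear between its two uprights, 27 mm clear between it and the lid.
- eyelet_setter: Chrome eyelet setter, fixed, 190 mm (x) by 75 mm (y) base, lever up to 280 mm high, with its own small depth-stop knob on top. Origin: centre of its base. Leave alone.
- mug: White mug of pencils, 80 mm in diameter with its handle to its +y, 95 mm high, pencils up to 190 mm. Origin: centre of its underside. Leave alone.
- pen_tray: Walnut pen tray, 80 mm (x) by 240 mm (y), 26 mm high. Origin: centre of its underside. Leave alone.
- staple_remover: Yellow plastic staple remover, about 60 by 30 mm, 35 mm high. Origin: its underside. Leave alone.
- ruler: Steel ruler lying flat, 310 mm (x) by 32 mm (y), 5 mm thick. Origin: centre of its underside. Leave alone.
Mind the look-alikes: they are no part of the job. There is more than one size of the tin; the one meant has the size given above.

How it is judged:
On the way, in this order (a step that is already met when the one before it is completed fails the run):
1. the tin stands upright on the desk beside the jogger, let go (height (world z) of tin below 0.006 m and angle between tin's own z axis and vertical below 0.1 rad and linear speed of tin below 0.03 m/s and contact force between the fingers and tin below 0.1 N and horizontal distance between tin and jogger below 0.42 m), for 0.3 s.
2. the fingers grip the knob with the tin standing on the desk (all of step 1 and contact force between the fingers and knob above 3 N), for 0.2 s.
At the end, for the whole second after the job is handed in: The eccentric weight is within 20 degrees of the bottom of its circle, the knob still and gripped by the fingers (over 3 N), the tin upright and untouched on the desk within 420 mm of the jogger's origin, and the mug, pen tray, staple remover and ruler within 30 mm of where they were (all of step 2 and height (world z) of eccentric_weight_c0 below 0.04554 m and velocity of joint knob between -0.05 and 0.05 rad/s and distance of each of mug, pen_tray, staple_remover, ruler from where it was at the start of the episode below 0.03 m); the arm keeps its last pose, push and grip.
It fails at once if the knob is gripped while the tin is still off the desk (contact force between the fingers and knob above 1 N and height (world z) of tin above 0.05 m).
It fails at once if the tin is dropped or thrown (contact force between the fingers and tin below 0.1 N and linear speed of tin above 0.55 m/s).
It fails at once if the tin is tipped beyond 40 degrees (angle between tin's own z axis and vertical above 0.7 rad).
It fails at once if the mug, pen tray, staple remover or ruler is pushed away (distance of any of mug, pen_tray, staple_remover, ruler from where it was at the start of the episode above 0.03 m).
It also fails if it takes over 72 s, if anything falls off the work surface, if the arm or the gripper's body presses on something with over 40 N, if the wrist force passes 120 N, or if a joint passes its speed limit or range.

## Working session

There is one attempt and no reset: what is moved stays moved. The work goes in short steps, Python scripts to look and compute and a tool call to move; the robot and the scene stay as the last step left them, time stands still between calls to the robot, and variables do not carry over. Pictures are saved under pics/ and viewed, at most 10 in all, crops included, and the job is handed in when it is done.

Besides the shell and the picture viewer there is one more tool, called after ">>>" as a command line: name --argument value ..., lists and objects as JSON in quotes. drive_tool: Moves the arm, as the interface text tells. Its arguments: {"type":"object","properties":{"targets":{"type":"array"},"claw":{"type":"number"},"grip_force":{"type":"number"}},"required":["targets"]}

```bash
mkdir -p pics; ls; cat > h.py <<'E'
import numpy as np, cv2
from scipy.spatial.transform import Rotation as R
from bench import r
def cam(n):
    p=r.camera_params(n); K=np.array(p["camera_matrix"]); t=np.array(p["xyz"]); a=np.array(p["attitude"])
    Rm=a if a.shape==(3,3) else R.from_quat(a).as_matrix()
    return K,t,Rm
def ray(n,uv):
    K,t,Rm=cam(n); d=Rm@np.linalg.solve(K,[uv[0],uv[1],1]); return t,d/np.linalg.norm(d)
def onz(n,uv,z):
    t,d=ray(n,uv); return t+d*(z-t[2])/d[2]
def proj(n,P):
    K,t,Rm=cam(n); c=Rm.T@(np.array(P)-t); q=K@c; return q[:2]/q[2]
def snap(n,f):
    im=cv2.cvtColor(np.array(r.snapshot(n)),cv2.COLOR_RGB2BGR); cv2.imwrite(f"pics/{f}.png",im); return im
def tri(a,b):
    (t1,d1),(t2,d2)=ray(*a),ray(*b); s=np.linalg.lstsq(np.c_[d1,-d2],t2-t1,rcond=None)[0]
    p,q=t1+s[0]*d1,t2+s[1]*d2; return (p+q)/2,np.linalg.norm(p-q)
E
python3 - <<'E'
from h import *
np.set_printoptions(precision=4,suppress=True)
for n in("scene","top"):
    snap(n,n+"0"); print(n,r.camera_params(n))
print(r.state())
E
```

```text
pics
scene {'camera_matrix': array([[362.1625,   0.    , 321.951 ],
       [  0.    , 362.1625, 207.0595],
       [  0.    ,   0.    ,   1.    ]]), 'xyz': array([1.0655, 0.4837, 0.8666]), 'attitude': array([ 0.3716,  0.8427, -0.3553, -0.1599])}
top {'camera_matrix': array([[382.8848,   0.    , 321.7581],
       [  0.    , 382.8848, 196.0437],
       [  0.    ,   0.    ,   1.    ]]), 'xyz': array([0.3396, 0.0151, 1.4069]), 'attitude': array([ 0.7155, -0.6947,  0.0562, -0.0481])}
{'time_s': 0.1, 'qpos': array([-1.2875,  0.4266,  0.0739,  1.6065, -0.0341,  1.1108, -0.0671]), 'joint_velocities': array([ 0.0016, -0.0026, -0.0007, -0.0014, -0.0003, -0.0014,  0.0011]), 'effort': array([  0.0073, -95.1529,   3.7717, -46.4396,   0.0198,   0.0066,
        -0.0001]), 'tool_pos': array([0.283 , 0.6124, 0.2477]), 'orientation': array([ 0.2148,  0.9767, -0.0006, -0.0001]), 'wrist_force': array([ 0.044 , -0.9055, -0.1504]), 'moment': array([ 0.0472,  0.0148, -0.032 ]), 'finger_force': 0.0, 'grip_width': 0.08521690243434042}
```

View pics/scene0.png

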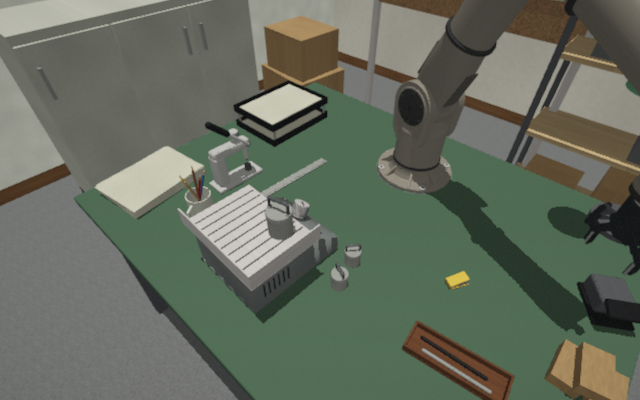

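View pics/top0.png

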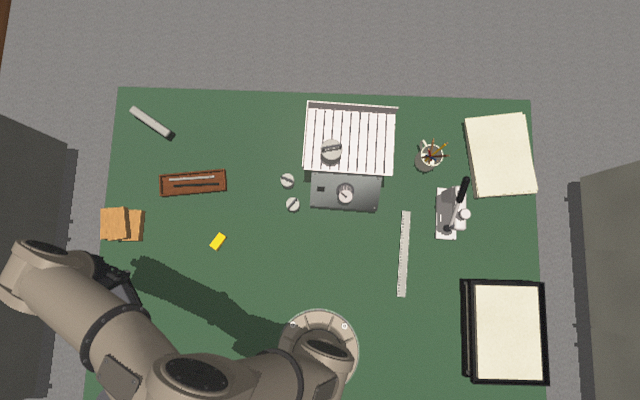

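The scene view shows the tin on the deck at about (280,222), the knob at (300,208), and two small look-alike tins on the desk at (353,256) and (340,279). The top view shows the deck tin at (331,150), the knob at (345,194), and the small tins at (287,181) and (292,204). I'll enlarge the top view to confirm.

```bash
python3 - <<'E'
from h import *
np.set_printoptions(precision=4,suppress=True)
a=cv2.imread("pics/top0.png")[90:220,270:410]; b=cv2.imread("pics/scene0.png")[180:300,170:370]
a=cv2.resize(a,None,fx=4,fy=4,interpolation=cv2.INTER_CUBIC);b=cv2.resize(b,None,fx=3.9,fy=3.9,interpolation=cv2.INTER_CUBIC)
cv2.imwrite("pics/a.png",a);cv2.imwrite("pics/b.png",b)
E
```

```text
(no output)
```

View pics/a.png

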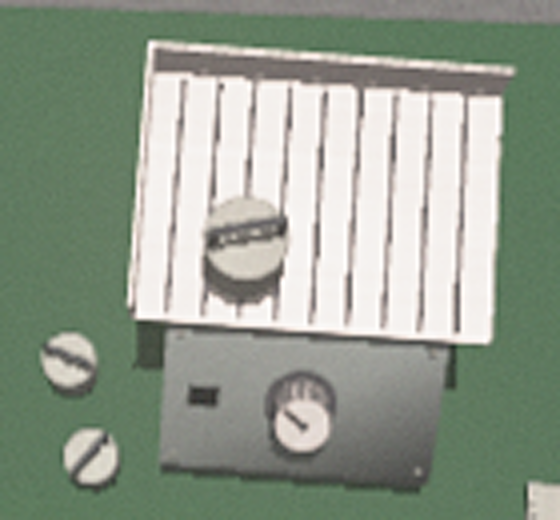

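View pics/b.png

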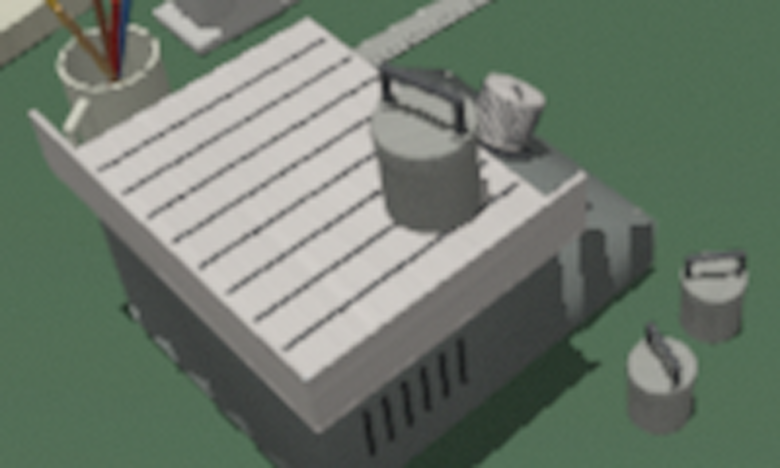

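The crops show the deck tin at crop-a (246,240), with the larger lid and its hoop bar running from (207,237) to (287,223). The two desk tins at (70,362) and (91,457) are clearly smaller. The knob cap is at (302,427), with its notch pointing up-left in the image.

```bash
python3 - <<'E'
from h import *
np.set_printoptions(precision=4,suppress=True)
A=lambda u,v:(270+(u+.5)/4-.5,90+(v+.5)/4-.5); B=lambda u,v:(170+(u+.5)/3.9-.5,180+(v+.5)/3.9-.5)
# jogger
L=np.array([[-.06,-.15],[-.06,.15],[.16,-.15],[.16,.15]])
W=np.array([onz("top",A(*p),z)[:2] for p,z in [((492,343),.166),((130,305),.216),((515,72),.216),((150,42),.216)]])
Lc=L-L.mean(0);Wc=W-W.mean(0)
U,S,Vt=np.linalg.svd(Lc.T@Wc); Rm=(U@Vt).T; t=W.mean(0)-Rm@L.mean(0)
print("W",W.tolist(),"yaw",np.arctan2(Rm[1,0],Rm[0,0]),"org",t,"res",(L@Rm.T+t-W).tolist())
kg=np.r_[Rm@[-.1272,0]+t,.1261]; ax=np.r_[Rm@[-np.sin(np.radians(35)),0],np.cos(np.radians(35))]
cap=kg+.016*ax
print("knob grip pred",kg,"cap",cap,"cap px pred crop a",(proj("top",cap)-[270,90])*4+1.5,"crop b",(proj("scene",cap)-[170,180])*3.9+1.45)
print("cap meas",tri(("top",A(302,427)),("scene",B(514,93))))
# tin hoop
h1=onz("top",A(208,236),.273);h2=onz("top",A(287,223),.273)
print("hoop top",h1,h2,(h1+h2)/2,"yaw",np.degrees(np.arctan2(*(h1-h2)[[1,0]])),np.linalg.norm(h1-h2))
g1=onz("scene",B(464,105),.271);g2=onz("scene",B(385,70),.271)
print("hoop scene",g1,g2,(g1+g2)/2,np.linalg.norm(g1-g2),np.degrees(np.arctan2(*(g1-g2)[[1,0]])))
print("lid", onz("top",A(246,240),.240), "diam",np.linalg.norm(onz("top",A(204,240),.24)-onz("top",A(288,240),.24)))
for p in [(70,362),(91,457)]: print("small",onz("top",A(*p),.05), np.linalg.norm(onz("top",A(p[0]-28,p[1]),.05)-onz("top",A(p[0]+28,p[1]),.05)))
print("mug",onz("top",(431,155),.095),"ruler",onz("top",(405,212),.005),onz("top",(401,296),.005))
s=r.state(); print(R.from_quat(s["orientation"]).as_matrix())
E
```

```text
W [[0.6006892788003884, -0.2291077240325805], [0.6119299765262985, 0.06916088842900998], [0.8163488416390459, -0.2377941552557567], [0.8318736030036316, 0.06077953858628182]] yaw -0.0428445387374736 org [ 0.6653 -0.0821] res [[-0.001802623050566332, -0.0002835284894253387], [-0.00019389118284074414, 0.0011725529918060335], [0.0023359230021788857, -0.001020012301582024], [-0.00033940876877114334, 0.00013098779920131531]]
knob grip pred [ 0.5382 -0.0767  0.1261] cap [ 0.529  -0.0763  0.1392] cap px pred crop a [303.4768 427.7517] crop b [517.864   84.4678]
cap meas (array([ 0.5315, -0.0765,  0.1317]), np.float64(0.0024619179767211615))
hoop top [0.6546 0.0091 0.273 ] [ 0.6667 -0.0509  0.273 ] [ 0.6607 -0.0209  0.273 ] yaw 101.46420120331592 0.06126909806506287
hoop scene [0.6613 0.0139 0.271 ] [ 0.6727 -0.0448  0.271 ] [ 0.667  -0.0154  0.271 ] 0.05980760017261296 101.0476744847962
lid [ 0.6615 -0.021   0.24  ] diam 0.06594726843663395
small [0.5957 0.1288 0.05  ] 0.050354362480214236
small [0.5102 0.1065 0.05  ] 0.049911485192950425
mug [ 0.6933 -0.3789  0.095 ] ruler [ 0.4982 -0.3067  0.005 ] [ 0.196  -0.2914  0.005 ]
[[-0.9078  0.4195 -0.0004]
 [ 0.4195  0.9078 -0.0011]
 [-0.0001 -0.0011 -1.    ]]
```

>>> drive_tool --targets '[[[8,-13,8],-0.02],[[16,-26,10],-0.04],[[16,-26,10],-0.04],[[16,-26,10],-0.04],[[16,-26,10],-0.04],[[16,-26,10],-0.04],[[16,-26,10],-0.04],[[16,-26,10],-0.04],[[16,-26,10],-0.04],[[16,-26,4],-0.04],[[16,-26,0],-0.04],[[16,-26,0],-0.04]]' --claw 1 --grip_force 50

```text
time_s: 1.1
tool_pos: [0.4678, 0.3118, 0.3409]
orientation: [0.433, 0.901, 0.0, -0.0]
wrist_force: [1.0, 0.5, 0.3]
grip_width: 0.0856
finger_force: 0.0
```

>>> drive_tool --targets '[[[16,-26,0],-0.04],[[16,-26,0],-0.04],[[16,-26,0],-0.04],[[16,-26,0],-0.04],[[16,-26,0],-0.04],[[16,-26,0],-0.04],[[16,-26,0],-0.04],[[16,-26,0],-0.04],[[16,-26,0],-0.04],[[16,-26,0],-0.04],[[16,-26,0],-0.04],[[8,-14,0],-0.02]]'

```text
time_s: 2.1
tool_pos: [0.6519, 0.0097, 0.3404]
orientation: [0.628, 0.778, -0.0, 0.0]
wrist_force: [-0.3, -1.3, -0.2]
grip_width: 0.0851
finger_force: 0.0
```

>>> drive_tool --targets '[[[6,-15,0],-0.01],[[5,-14,0],-0.006],[[0,0,0],0],[[0,0,0],0]]'

```text
time_s: 2.43
tool_pos: [0.6619, -0.0157, 0.3403]
orientation: [0.632, 0.775, -0.0, -0.0]
wrist_force: [0.3, -0.0, -0.1]
grip_width: 0.0856
finger_force: 0.0
```

```bash
python3 - <<'E'
from h import *
print(r.state()["tool_pos"])
a=snap("top","t1")[90:220,270:410]; b=snap("scene","s1")[150:290,190:350]
c=np.hstack([cv2.resize(x,(400,400),interpolation=cv2.INTER_CUBIC) for x in (a[:,:130],b[:140,20:160])]); cv2.imwrite("pics/c1.png",c)
for n in("top","scene"):
  for P in([.663,-.019,.271],[.663,-.019,.323],[.661,-.019+.028,.271],[.6665,-.0455,.271]): print(n,P,proj(n,P))
E
```

```text
[ 0.66192031 -0.01570266  0.34026197]
top [0.663, -0.019, 0.271] [330.87492047 146.41481437]
top [0.663, -0.019, 0.323] [331.53444905 141.52382077]
top [0.661, 0.009000000000000001, 0.271] [321.70876398 146.76115812]
top [0.6665, -0.0455, 0.271] [339.55347755 145.57838424]
scene [0.663, -0.019, 0.271] [278.55629904 200.47799513]
scene [0.663, -0.019, 0.323] [276.79340982 183.99866735]
scene [0.661, 0.009000000000000001, 0.271] [287.23839469 205.5175805 ]
scene [0.6665, -0.0455, 0.271] [270.06951113 196.16609783]
```

View pics/c1.png

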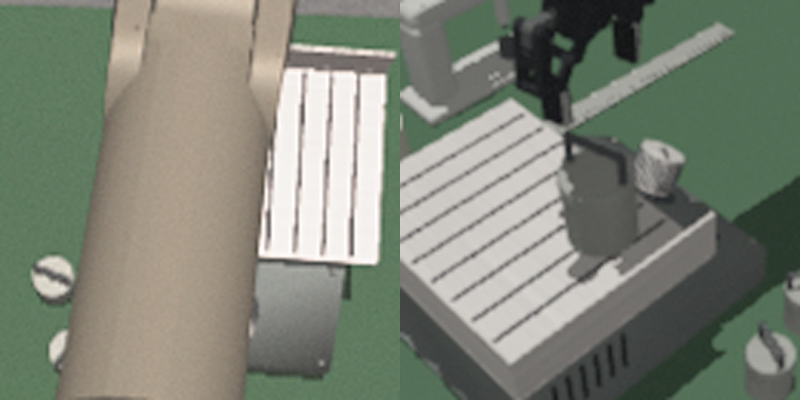

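The scene panel shows the open fingers straddling above the hoop bar, whose ends are at (567,135) and (625,165). That agrees with the projection to within about 2 px, so I'll descend.

>>> drive_tool --targets '[[[0,0,-14],0],[[0,0,-14],0],[[0,0,-14],0],[[0,0,-14],0],[[0,0,-10],0],[[0,0,-4],0],[[0,0,0],0],[[0,0,0],0]]'

```text
time_s: 3.2
tool_pos: [0.6622, -0.0149, 0.2708]
orientation: [0.632, 0.775, 0.0, 0.0]
wrist_force: [-0.3, -0.6, 0.3]
grip_width: 0.0851
finger_force: 0.0
```

>>> drive_tool --targets '[[[0,0,0],0],[[0,0,0],0],[[0,0,0],0],[[0,0,0],0],[[0,0,0],0],[[0,0,0],0],[[0,0,0],0],[[0,0,0],0],[[0,0,0],0],[[0,0,0],0],[[0,0,0],0],[[0,0,0],0]]' --claw 0

```text
time_s: 4.2
tool_pos: [0.6622, -0.0153, 0.2704]
orientation: [0.632, 0.775, 0.0, 0.0]
wrist_force: [1.4, -0.6, 1.8]
grip_width: 0.0059
finger_force: 48.8
```

>>> drive_tool --targets '[[[0,0,4],0],[[0,0,8],0],[[0,0,12],0],[[0,0,12],0],[[0,0,12],0],[[0,0,12],0],[[0,0,12],0],[[0,0,10],0],[[0,0,5],0],[[0,0,3],0],[[0,0,0],0],[[0,0,0],0]]'

```text
time_s: 5.2
tool_pos: [0.662, -0.0152, 0.3599]
orientation: [0.632, 0.775, -0.0, -0.0]
wrist_force: [-0.6, -0.1, -4.4]
grip_width: 0.0063
finger_force: 48.8
```

Holding the tin at about 4.4 N. Next I'll carry it left, clear of the wall.

>>> drive_tool --targets '[[[1,5,0],0],[[2,10,0],0],[[3,16,0],0],[[4,22,0],0],[[5,26,0],0],[[5,28,0],0],[[5,28,0],0],[[4,26,0],0],[[4,22,0],0],[[3,14,0],0],[[2,6,0],0],[[0,2,0],0]]'

```text
time_s: 6.2
tool_pos: [0.7001, 0.1914, 0.3596]
orientation: [0.632, 0.775, -0.0, -0.0]
wrist_force: [-0.4, -0.2, -2.5]
grip_width: 0.0059
finger_force: 48.8
```

>>> drive_tool --targets '[[[0,0,-10],0],[[0,0,-22],0],[[0,0,-30],0],[[0,0,-30],0],[[0,0,-30],0],[[0,0,-30],0],[[0,0,-30],0],[[0,0,-26],0],[[0,0,-16],0],[[0,0,-8],0],[[0,0,0],0],[[0,0,0],0]]'

```text
time_s: 7.2
tool_pos: [0.7004, 0.1887, 0.1289]
orientation: [0.633, 0.774, 0.0, 0.0]
wrist_force: [-0.0, -0.5, -3.0]
grip_width: 0.006
finger_force: 48.8
```

```bash
python3 - <<'E'
from h import *
b=snap("scene","s2")[150:350,250:450]; cv2.imwrite("pics/c2.png",cv2.resize(b,(600,600),interpolation=cv2.INTER_CUBIC))
print(r.state()["tool_pos"],r.state()["wrist_force"])
E
```

```text
[0.70084767 0.1890228  0.12964107] [ 0.20942995 -0.0645792  -2.68609378]
```

View pics/c2.png

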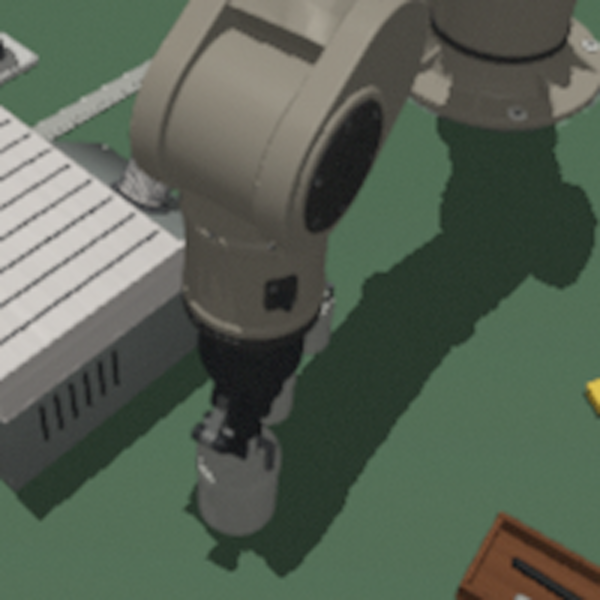

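The tin hangs upright at crop (238,490), about 25 mm above the desk and clear of the jogger. I'll lower it gently.

>>> drive_tool --targets '[[[0,0,-5],0],[[0,0,-5],0],[[0,0,-5],0],[[0,0,-4],0],[[0,0,-3],0],[[0,0,-2],0],[[0,0,-1],0],[[0,0,0],0],[[0,0,0],0]]'

```text
time_s: 8.0
tool_pos: [0.7007, 0.1902, 0.1045]
orientation: [0.632, 0.775, 0.001, 0.0]
wrist_force: [-3.5, 0.8, 9.0]
grip_width: 0.0061
finger_force: 50.0
```

Contact with the desk: the force is now +9 N upward. I'll release and rise.

>>> drive_tool --targets '[[[0,0,0.5],0],[[0,0,0],0],[[0,0,0],0],[[0,0,0],0],[[0,0,0],0],[[0,0,0],0],[[0,0,0],0],[[0,0,0],0],[[0,0,0],0],[[0,0,0],0]]' --claw 1

```text
time_s: 8.83
tool_pos: [0.7001, 0.1897, 0.1038]
orientation: [0.632, 0.775, -0.0, -0.0]
wrist_force: [-0.4, 0.4, 0.0]
grip_width: 0.0854
finger_force: 0.0
```

>>> drive_tool --targets '[[[0,0,5],0],[[0,0,10],0],[[0,0,20],0.04],[[0,0,30],0.06],[[0,0,30],0.1],[[0,0,30],0.12],[[-2,-5,25],0.12],[[-6,-10,0],0.12],[[-12,-20,0],0.12],[[-16,-30,0],0.12],[[-16,-30,0],0.12],[[-16,-30,0],0.12]]'

```text
time_s: 9.83
tool_pos: [0.6313, 0.0634, 0.2549]
orientation: [0.161, 0.987, -0.0, 0.001]
wrist_force: [1.1, -1.9, -0.5]
grip_width: 0.0855
finger_force: 0.0
```

```bash
python3 - <<'E'
from h import *
b=snap("scene","s3")[150:350,250:450]; cv2.imwrite("pics/c3.png",cv2.resize(b,(500,500),interpolation=cv2.INTER_CUBIC))
s=r.state(); print(s["tool_pos"],s["qpos"],s["moment"],np.degrees(R.from_quat(s["orientation"]).as_euler("ZYX")))
E
```

```text
[0.62906831 0.05582314 0.25539417] [-0.40653977  0.35610105  0.27743411  1.7125174  -0.10504218  1.08786367
  1.1576579 ] [-0.40647862 -0.08612134  0.03796815] [ 1.61874187e+02  6.42696836e-02 -1.79863200e+02]
```

View pics/c3.png

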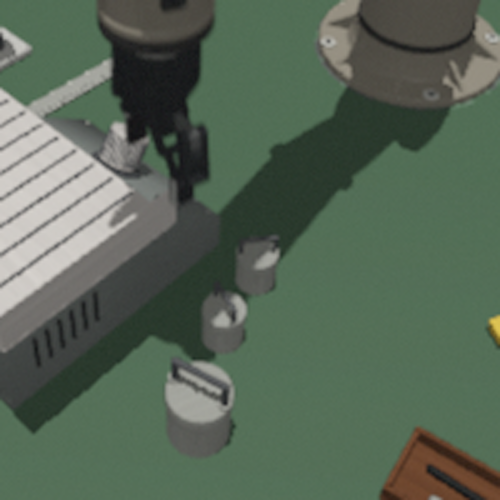

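The tin stands upright on the desk at crop (200,410), released, and the small tins are undisturbed. I'll move above the knob and align the jaws across the slope.

>>> drive_tool --targets '[[[-10,-15,0],0.04],[[-15,-22,0],0.06],[[-15,-22,0],0.06],[[-15,-22,0],0.05],[[-15,-22,0],0.04],[[-12,-18,0],0.02],[[-8,-12,0],0],[[0,0,0],0],[[0,0,0],0],[[0,0,0],0]]'

```text
time_s: 10.72
tool_pos: [0.5427, -0.0674, 0.2542]
orientation: [0.029, 1.0, 0.0, 0.0]
wrist_force: [0.2, 0.5, 0.3]
grip_width: 0.0853
finger_force: 0.0
```

```bash
cat >> h.py <<'E'
np.set_printoptions(precision=3,suppress=True)
jy=-0.0428; n=np.array([-np.sin(np.radians(35))*np.cos(jy),-np.sin(np.radians(35))*np.sin(jy),np.cos(np.radians(35))])
kg=np.array([.539,-.0767,.1261])
def st():
    s=r.state(); Rm=R.from_quat(s["orientation"]).as_matrix(); y=Rm[:,1]; p=s["tool_pos"]
    print("t",round(s["time_s"],2),"phi",round(np.degrees(np.arctan2(y[1],y[0])-jy)-90,2),"tcp",p*1e3,"F",s["wrist_force"],"M",s["moment"],"Mn",s["moment"]@n,"Mn@kg",(s["moment"]+np.cross(p-kg,s["wrist_force"]))@n,"q7",s["qpos"][6],"w",s["grip_width"]*1e3,"ff",s["finger_force"])
E
python3 -c "from h import *; st()"
```

```text
t 10.72 phi -0.91 tcp [542.744 -67.371 254.196] F [0.236 0.475 0.273] M [-0.041 -0.007 -0.012] Mn 0.013579682085489049 Mn@kg 0.04734419277979743 q7 1.5865066041422276 w 85.29010059724652 ff 0.0
```

>>> drive_tool --targets '[[[-4,-9,-20],0.016],[[0,0,-30],0],[[0,0,-30],0],[[0,0,-24],0],[[0,0,-14],0],[[0,0,-8],0],[[0,0,-4],0],[[0,0,0],0],[[0,0,0],0],[[0,0,0],0]]'

```text
time_s: 11.55
tool_pos: [0.5388, -0.0771, 0.1248]
orientation: [0.021, 1.0, 0.0, 0.001]
wrist_force: [-0.1, -0.3, -0.4]
grip_width: 0.0855
finger_force: 0.0
```

```bash
cat >> h.py <<'E'
def avg(k=6):
    F=[];M=[];p=[]
    for i in range(k):
        s=r.state();F.append(s["wrist_force"]);M.append(s["moment"]);p.append(s["tool_pos"]); r.snapshot("top")
    F,M,p=[np.mean(x,0) for x in(F,M,p)]
    y=R.from_quat(s["orientation"]).as_matrix()[:,1]
    print("AVG phi",round(np.degrees(np.arctan2(y[1],y[0])-jy)-90,2),"F",F,"M",M,"Mn",M@n,"Mn@kg",(M+np.cross(p-kg,F))@n,"sdM",np.std([0],0))
E
python3 -c "from h import *; st(); avg()"
```

```text
t 11.55 phi 0.01 tcp [538.785 -77.143 124.764] F [-0.147 -0.292 -0.389] M [-0.03  -0.015  0.017] Mn 0.03055572744511264 Mn@kg 0.03068107716227437 q7 1.6780818248606055 w 85.47733157699993 ff 0.0
AVG phi -0.0 F [-0.238  0.079  0.091] M [ 0.007 -0.005 -0.014] Mn -0.015616793314057352 Mn@kg -0.01577734372939647 sdM 0.0
```

>>> drive_tool --targets '[[[0,0,0],0],[[0,0,0],0],[[0,0,0],0],[[0,0,0],0],[[0,0,0],0],[[0,0,0],0],[[0,0,0],0],[[0,0,0],0],[[0,0,0],0],[[0,0,0],0]]' --claw 0 --grip_force 80

```text
time_s: 12.68
tool_pos: [0.5382, -0.0768, 0.1243]
orientation: [0.021, 1.0, 0.0, 0.0]
wrist_force: [-3.4, 4.2, 10.8]
grip_width: 0.0466
finger_force: 80.3
```

```bash
python3 -c "from h import *; st(); avg()"
```

```text
t 12.68 phi 0.01 tcp [538.156 -76.81  124.264] F [-3.36  4.19 10.77] M [ 0.655  0.898 -0.079] Mn -0.4177146974949254 Mn@kg -0.4242671941816318 q7 1.6782783542647708 w 46.57230257332979 ff 80.3031849861145
AVG phi 0.01 F [-3.842  3.624 10.71 ] M [ 0.677  0.855 -0.09 ] Mn -0.4403747695704656 Mn@kg -0.44598921844010825 sdM 0.0
```

>>> drive_tool --targets '[[[0,-1,0],0],[[0,0,0],0],[[0,0,0],0]]'

```text
time_s: 13.23
tool_pos: [0.5382, -0.0769, 0.1243]
orientation: [0.021, 1.0, 0.001, -0.0]
wrist_force: [-3.9, 8.8, 11.8]
grip_width: 0.0467
finger_force: 80.4
```

```bash
python3 -c "from h import *; avg()"
```

```text
AVG phi 0.05 F [-4.346  8.379 11.495] M [ 1.699  0.956 -0.158] Mn -1.079756988984398 Mn@kg -1.0933290683417705 sdM 0.0
```

```bash
cat >> h.py <<'E'
def avg(k=6,h=.215):
    F=[];M=[]
    for i in range(k):
        s=r.state();F.append(s["wrist_force"]);M.append(s["moment"]); r.snapshot("top")
    sd=np.std(M,0);F,M=np.mean(F,0),np.mean(M,0); p=s["tool_pos"]
    y=R.from_quat(s["orientation"]).as_matrix()[:,1]; Mk=M+np.cross(np.r_[p[:2],kg[2]+h]-kg,F)
    print("AVG t %.2f phi %.2f"%(s["time_s"],np.degrees(np.arctan2(y[1],y[0])-jy)-90),"p",p*1e3,"F",F,"Mkg",Mk,"Tn %.3f"%(Mk@n),"sd",sd,"w",s["grip_width"]*1e3)
E
echo
```

>>> drive_tool --targets '[[[-0.8,1.8,1.5],0],[[0,0,0],0],[[0,0,0],0.02],[[0,0,0],0.03],[[0,0,0],0.03],[[0,0,0],0.03],[[0,0,0],0.03],[[0,0,0],0.03],[[0,0,0],0.03],[[0,0,0],0.01],[[0,0,0],0.01],[[0,0,0],0.01]]'

```text
time_s: 14.53
tool_pos: [0.5365, -0.0778, 0.1258]
orientation: [-0.092, 0.996, -0.0, -0.001]
wrist_force: [-11.3, -0.4, 17.7]
grip_width: 0.0461
finger_force: 129.1
```

```bash
python3 -c "from h import *; avg(3)"
```

```text
AVG t 14.63 phi 12.99 p [536.465 -77.822 125.79 ] F [-10.971   0.106  17.484] Mkg [-4.022 -0.542 -2.905] Tn -0.089 sd [0.073 0.028 0.088] w 46.1291334354483
```

>>> drive_tool --targets '[[[0,0,0],-0.02],[[0,0,0],-0.03],[[0,0,0],-0.03],[[0,0,0],-0.03],[[0,0,0],-0.03],[[0,0,0],-0.03],[[0,0,0],-0.03],[[0,0,0],-0.01],[[0,0,0],-0.01],[[0,0,0],-0.01]]'

```text
time_s: 15.52
tool_pos: [0.5375, -0.0762, 0.125]
orientation: [0.021, 1.0, -0.0, 0.0]
wrist_force: [5.5, -1.0, -10.1]
grip_width: 0.0457
finger_force: 93.0
```

```bash
python3 -c "from h import *; avg(3)"
```

```text
AVG t 15.62 phi 0.09 p [537.55  -76.241 125.052] F [ 5.295 -1.863 -9.921] Mkg [ 1.952 -0.121  1.566] Tn 0.161 sd [0.042 0.031 0.083] w 46.08704699652523
```

```bash
cat >> h.py <<'E'
u=np.cross([-np.sin(jy),np.cos(jy),0],n)
def rd(k=4,h=.215):
    T=[];U=[];s=None
    for i in range(k):
        if i: r.snapshot("top")
        s=r.state();F=s["wrist_force"];p=s["tool_pos"];Mk=s["moment"]+np.cross(np.r_[p[:2],kg[2]+h]-kg,F); T.append(Mk@n);U.append(Mk@u)
    y=R.from_quat(s["orientation"]).as_matrix()[:,1]
    print("t %.2f phi %.2f"%(s["time_s"],np.degrees(np.arctan2(y[1],y[0])-jy)-90),"p",p*1e3,"F",F,"Tn",np.array(T),"mean %.3f Mu %.2f"%(np.mean(T),np.mean(U)),"w %.1f ff %.0f"%(s["grip_width"]*1e3,s["finger_force"]))
E
echo "from h import *; rd()" > rd.py
```

>>> drive_tool --targets '[[[0,0,0],-0.02],[[0,0,0],-0.03],[[0,0,0],-0.03]]' --grip_force 40

```text
time_s: 15.92
tool_pos: [0.5373, -0.0761, 0.1254]
orientation: [0.061, 0.998, 0.0, -0.0]
wrist_force: [22.2, -20.3, -34.0]
grip_width: 0.0463
finger_force: 94.5
```

```bash
python3 rd.py
```

```text
t 16.07 phi -4.55 p [537.618 -76.415 125.081] F [  5.833  -2.331 -11.261] Tn [-0.848 -0.272 -0.231 -0.174] mean -0.381 Mu 1.92 w 46.2 ff 97
```

>>> drive_tool --targets '[[[0,0,0],-0.03],[[0,0,0],-0.03],[[0,0,0],-0.03]]'

```text
time_s: 16.32
tool_pos: [0.5366, -0.0763, 0.1256]
orientation: [0.106, 0.994, 0.0, -0.001]
wrist_force: [-9.1, 6.5, 21.5]
grip_width: 0.0461
finger_force: 118.2
```

```bash
python3 rd.py
```

```text
t 16.47 phi -9.71 p [536.601 -76.212 125.784] F [-8.269  0.018 14.351] Tn [ 0.423 -0.096 -0.178 -0.271] mean -0.031 Mu 1.91 w 46.5 ff 118
```

>>> drive_tool --targets '[[[0,0,0],0.02],[[0,0,0],0.03],[[0,0,0],0.03]]'

```text
time_s: 16.72
tool_pos: [0.537, -0.0768, 0.1256]
orientation: [0.066, 0.998, 0.0, -0.0]
wrist_force: [34.9, 12.6, -52.2]
grip_width: 0.0463
finger_force: 90.4
```

```bash
python3 rd.py
```

```text
t 16.87 phi -5.04 p [537.668 -76.319 125.054] F [  6.231  -2.188 -11.855] Tn [0.594 0.206 0.225 0.328] mean 0.338 Mu 2.03 w 45.9 ff 98
```

>>> drive_tool --targets '[[[0,0,0],0.03],[[0,0,0],0.03],[[0,0,0],0.03]]'

```text
time_s: 17.12
tool_pos: [0.5373, -0.077, 0.125]
orientation: [0.021, 1.0, -0.0, -0.0]
wrist_force: [-19.1, 11.1, 25.4]
grip_width: 0.0462
finger_force: 95.5
```

```bash
python3 rd.py
```

```text
t 17.27 phi -0.01 p [537.041 -76.716 125.296] F [-1.532 -1.289  1.185] Tn [0.615 0.28  0.222 0.227] mean 0.336 Mu -0.52 w 45.9 ff 92
```

```bash
echo "from h import *; rd(2)" > rd.py; python3 -c "from h import *; avg(4)"
```

```text
AVG t 17.42 phi -0.04 p [537.046 -76.737 125.311] F [-1.843 -1.721  1.018] Mkg [-0.269 -0.031  0.1  ] Tn 0.235 sd [0.084 0.07  0.03 ] w 45.86944458062305
```

>>> drive_tool --targets '[[[0,0,0],0],[[0,0,0],0],[[0,0,0],-0.03],[[0,0,0],-0.02],[[0,0,0],-0.01],[[0,0,0],0]]' --claw 0.7 --grip_force 30

```text
time_s: 17.97
tool_pos: [0.5374, -0.0763, 0.1253]
orientation: [0.052, 0.999, 0.0, 0.0]
wrist_force: [-0.8, 0.1, 0.3]
grip_width: 0.0596
finger_force: 0.0
```

>>> drive_tool --targets '[[[0,0,0],0],[[0,0,0],0],[[0,0,0],0],[[0,0,0],0],[[0,0,0],0],[[0,0,0],0],[[0,0,0],0]]' --claw 0 --grip_force 30

```text
time_s: 18.55
tool_pos: [0.5373, -0.0766, 0.1256]
orientation: [0.051, 0.999, -0.0, 0.0]
wrist_force: [-2.1, -1.8, 5.4]
grip_width: 0.0475
finger_force: 29.9
```

```bash
python3 rd.py
```

```text
t 18.60 phi -3.41 p [537.362 -76.649 125.627] F [-2.48  -0.302  5.367] Tn [-0.057  0.089] mean 0.016 Mu 0.32 w 47.3 ff 30
```

>>> drive_tool --targets '[[[0,0,0],0.006],[[0,0,0],0.006],[[0,0,0],0.006],[[0,0,0],0.006],[[0,0,0],0.006],[[0,0,0],0.006]]'

```text
time_s: 19.1
tool_pos: [0.5376, -0.0767, 0.1255]
orientation: [0.033, 0.999, -0.0, 0.0]
wrist_force: [1.0, -3.4, 0.1]
grip_width: 0.0471
finger_force: 31.5
```

```bash
python3 rd.py
```

```text
t 19.15 phi -1.33 p [537.634 -76.773 125.458] F [ 0.598 -2.485  4.315] Tn [-0.143 -0.178] mean -0.160 Mu -0.28 w 47.2 ff 32
```

>>> drive_tool --targets '[[[0,0,0],0.006],[[0,0,0],0.006],[[0,0,0],0.006],[[0,0,0],0.006]]'

```text
time_s: 19.48
tool_pos: [0.5376, -0.0768, 0.1254]
orientation: [0.021, 1.0, -0.0, 0.0]
wrist_force: [2.5, -3.2, 3.3]
grip_width: 0.0474
finger_force: 31.6
```

```bash
python3 rd.py
```

```text
t 19.53 phi 0.03 p [537.635 -76.81  125.464] F [ 2.07  -4.393  3.83 ] Tn [-0.121 -0.246] mean -0.184 Mu -0.82 w 47.5 ff 32
```

>>> drive_tool --targets '[[[0,0,0],0.006],[[0,0,0],0.006],[[0,0,0],0.006],[[0,0,0],0.006]]'

```text
time_s: 19.87
tool_pos: [0.5375, -0.0768, 0.1255]
orientation: [0.009, 1.0, -0.0, 0.0]
wrist_force: [1.2, -4.9, 4.6]
grip_width: 0.0472
finger_force: 32.2
```

```bash
python3 rd.py
```

```text
t 19.92 phi 1.40 p [537.516 -76.82  125.478] F [ 2.623 -4.074  5.33 ] Tn [-0.272 -0.104] mean -0.188 Mu -0.85 w 47.2 ff 32
```

>>> drive_tool --targets '[[[0,0,0],0.006],[[0,0,0],0.006],[[0,0,0],0.006],[[0,0,0],0.006]]'

```text
time_s: 20.25
tool_pos: [0.5375, -0.0768, 0.1255]
orientation: [-0.003, 1.0, -0.0, 0.0]
wrist_force: [1.9, -4.1, 4.7]
grip_width: 0.0475
finger_force: 35.3
```

```bash
python3 rd.py
```

```text
t 20.30 phi 2.78 p [537.497 -76.827 125.468] F [ 2.032 -3.903  5.293] Tn [-0.139 -0.104] mean -0.121 Mu -1.12 w 47.1 ff 35
```

>>> drive_tool --targets '[[[0,0,0],-0.006],[[0,0,0],-0.006],[[0,0,0],-0.006],[[0,0,0],-0.006],[[0,0,0],-0.006],[[0,0,0],-0.006],[[0,0,0],-0.006]]'

```text
time_s: 20.88
tool_pos: [0.5376, -0.0765, 0.1254]
orientation: [0.018, 1.0, -0.0, 0.0]
wrist_force: [2.6, -4.6, 3.2]
grip_width: 0.0473
finger_force: 31.9
```

```bash
python3 rd.py
```

```text
t 20.93 phi 0.37 p [537.615 -76.492 125.386] F [ 3.432 -5.406  3.571] Tn [0.292 0.161] mean 0.227 Mu 0.71 w 47.4 ff 32
```

>>> drive_tool --targets '[[[0,0,0],-0.006],[[0,0,0],-0.006],[[0,0,0],-0.006],[[0,0,0],-0.006]]'

```text
time_s: 21.27
tool_pos: [0.5376, -0.0764, 0.1254]
orientation: [0.03, 1.0, -0.0, 0.0]
wrist_force: [3.7, -4.1, 3.5]
grip_width: 0.0472
finger_force: 32.1
```

```bash
python3 rd.py
```

```text
t 21.32 phi -0.99 p [537.573 -76.402 125.376] F [ 2.781 -5.489  3.659] Tn [0.37  0.158] mean 0.264 Mu 1.08 w 46.7 ff 32
```

>>> drive_tool --targets '[[[0,0,0],-0.006],[[0,0,0],-0.006],[[0,0,0],-0.006],[[0,0,0],-0.006]]'

```text
time_s: 21.65
tool_pos: [0.5378, -0.0764, 0.1253]
orientation: [0.042, 0.999, -0.0, 0.0]
wrist_force: [5.6, -5.9, -0.1]
grip_width: 0.0472
finger_force: 33.8
```

```bash
python3 rd.py
```

```text
t 21.70 phi -2.35 p [537.775 -76.358 125.322] F [ 5.387 -6.492 -0.787] Tn [0.171 0.046] mean 0.108 Mu 1.68 w 47.4 ff 34
```

>>> drive_tool --targets '[[[0,0,0],0.02],[[0,0,0],0.04],[[0,0,0],0.04],[[0,0,0],0.04],[[0,0,0],0.04],[[0,0,0],0.04],[[0,0,0],0.04],[[0,0,0],0.04],[[0,0,0],0.04],[[0,0,0],0.02]]'

```text
time_s: 22.53
tool_pos: [0.5367, -0.0781, 0.126]
orientation: [-0.137, 0.991, -0.0, -0.0]
wrist_force: [-10.3, -5.4, 21.8]
grip_width: 0.0473
finger_force: 113.8
```

>>> drive_tool --targets '[[[0,0,0],0],[[0,0,0],0],[[0,0,0],0],[[0.3,-0.5,0],-0.075],[[0.3,-0.5,0],-0.075],[[0,0,0],-0.075],[[0,0,0],-0.075],[[0,0,0],-0.075],[[0,0,0],-0.075],[[0,0,0],-0.075],[[0,0,0],-0.06],[[0,0,0],-0.02]]' --claw 0.7

```text
time_s: 23.53
tool_pos: [0.5377, -0.0769, 0.125]
orientation: [0.165, 0.986, -0.0, -0.0]
wrist_force: [-0.0, 0.4, 0.8]
grip_width: 0.0599
finger_force: 0.0
```

>>> drive_tool --targets '[[[0,0,0],0],[[0,0,0],0],[[0,0,0],0],[[0,0,0],0],[[0,0,0],0],[[0,0,0],0]]' --claw 0 --grip_force 45

```text
time_s: 24.03
tool_pos: [0.5381, -0.0763, 0.1257]
orientation: [0.162, 0.987, 0.001, 0.0]
wrist_force: [-3.6, 5.5, 9.8]
grip_width: 0.0495
finger_force: 44.6
```

```bash
python3 rd.py
```

```text
t 24.08 phi -16.25 p [538.146 -76.273 125.735] F [-3.236  4.982 10.64 ] Tn [-0.11 -0.15] mean -0.130 Mu 0.76 w 49.6 ff 45
```

>>> drive_tool --targets '[[[0,0,0],0.03],[[0,0,0],0.06],[[0,0,0],0.06],[[0,0,0],0.06],[[0,0,0],0.06],[[0,0,0],0.06],[[0,0,0],0.06],[[0,0,0],0.06],[[0,0,0],0.06],[[0,0,0],0.06],[[0,0,0],0.04],[[0,0,0],0.02]]'

```text
time_s: 25.08
tool_pos: [0.537, -0.0779, 0.1266]
orientation: [-0.15, 0.989, 0.0, -0.001]
wrist_force: [-52.2, 8.0, 100.6]
grip_width: 0.0472
finger_force: 149.1
```

```bash
python3 rd.py
```

```text
t 25.13 phi 19.84 p [536.324 -77.763 127.272] F [-35.766   3.847  63.599] Tn [0.07  0.355] mean 0.212 Mu -1.56 w 46.9 ff 139
```

>>> drive_tool --targets '[[[0,0,0],0],[[0,0,0],0],[[0,0,0],0],[[0,0,0],-0.07],[[0,0,0],-0.085],[[0,0,0],-0.085],[[0,0,0],-0.085],[[0,0,0],-0.085],[[0,0,0],-0.085],[[0,0,0],-0.085],[[0,0,0],-0.085],[[0,0,0],-0.085]]' --claw 0.8

```text
time_s: 26.13
tool_pos: [0.5379, -0.0773, 0.125]
orientation: [0.224, 0.975, -0.0, -0.0]
wrist_force: [0.3, 0.2, 0.5]
grip_width: 0.0686
finger_force: 0.0
```

>>> drive_tool --targets '[[[0,0,0],-0.03],[[0,0,0],0],[[0,0,0],0],[[0,0,0],0],[[0,0,0],0],[[0,0,0],0],[[0,0,0],0]]' --claw 0 --grip_force 35

```text
time_s: 26.72
tool_pos: [0.5387, -0.076, 0.1259]
orientation: [0.236, 0.972, 0.001, 0.0]
wrist_force: [-2.6, 8.4, 13.2]
grip_width: 0.052
finger_force: 34.4
```

```bash
python3 rd.py
```

```text
t 26.77 phi -24.87 p [538.756 -75.986 125.892] F [-1.998  7.404 13.307] Tn [ 0.135 -0.036] mean 0.049 Mu 0.59 w 51.9 ff 34
```

>>> drive_tool --targets '[[[0,0,0],0.02],[[0,0,0],0.04],[[0,0,0],0.04],[[0,0,0],0.04],[[0,0,0],0.04],[[0,0,0],0.04],[[0,0,0],0.04],[[0,0,0],0.04],[[0,0,0],0.04],[[0,0,0],0.03],[[0,0,0],0.02],[[0,0,0],0.01]]'

```text
time_s: 27.77
tool_pos: [0.5391, -0.0768, 0.1254]
orientation: [0.038, 0.999, 0.0, 0.001]
wrist_force: [5.9, 2.4, -0.8]
grip_width: 0.0474
finger_force: 35.9
```

```bash
python3 rd.py
```

```text
t 27.82 phi -1.90 p [539.09  -76.812 125.456] F [ 5.989  1.302 -0.997] Tn [-0.023 -0.141] mean -0.082 Mu 0.19 w 47.2 ff 36
```

>>> drive_tool --targets '[[[0,0,0],0.006],[[0,0,0],0.006],[[0,0,0],0.006],[[0,0,0],0.006],[[0,0,0],0.006]]'

```text
time_s: 28.23
tool_pos: [0.5391, -0.0769, 0.1255]
orientation: [0.024, 1.0, 0.0, 0.001]
wrist_force: [5.3, 1.6, -0.5]
grip_width: 0.047
finger_force: 36.8
```

```bash
python3 rd.py
```

```text
t 28.28 phi -0.25 p [539.161 -76.938 125.479] F [ 6.084  2.364 -0.498] Tn [-0.101 -0.047] mean -0.074 Mu -0.49 w 47.4 ff 37
```

>>> drive_tool --targets '[[[0,0,0],0.006],[[0,0,0],0.006],[[0,0,0],0.006],[[0,0,0],0.006]]'

```text
time_s: 28.62
tool_pos: [0.5391, -0.077, 0.1255]
orientation: [0.012, 1.0, 0.0, 0.001]
wrist_force: [6.5, 1.8, 2.8]
grip_width: 0.0471
finger_force: 38.0
```

```bash
python3 rd.py
```

```text
t 28.67 phi 1.11 p [539.048 -76.984 125.478] F [ 5.339  3.193 -0.383] Tn [-0.052 -0.049] mean -0.051 Mu -1.06 w 47.0 ff 38
```

>>> drive_tool --targets '[[[0,0,0],0.006],[[0,0,0],0.006],[[0,0,0],0.006],[[0,0,0],0.006]]'

```text
time_s: 29.0
tool_pos: [0.5392, -0.0771, 0.1254]
orientation: [0.0, 1.0, 0.0, 0.001]
wrist_force: [6.2, 2.3, -1.6]
grip_width: 0.0472
finger_force: 39.5
```

```bash
python3 rd.py
```

```text
t 29.05 phi 2.46 p [539.199 -77.079 125.459] F [ 6.631  3.541 -1.425] Tn [-0.147  0.07 ] mean -0.039 Mu -1.75 w 47.2 ff 40
```

>>> drive_tool --targets '[[[0,0,0],-0.006],[[0,0,0],-0.006],[[0,0,0],-0.006],[[0,0,0],-0.006],[[0,0,0],-0.006],[[0,0,0],-0.006],[[0,0,0],-0.006]]'

```text
time_s: 29.63
tool_pos: [0.5392, -0.0767, 0.1254]
orientation: [0.021, 1.0, 0.0, 0.001]
wrist_force: [5.5, 2.1, -1.8]
grip_width: 0.0471
finger_force: 37.5
```

```bash
python3 rd.py
```

```text
t 29.68 phi 0.07 p [539.19  -76.752 125.41 ] F [ 6.219  2.13  -2.192] Tn [0.396 0.378] mean 0.387 Mu 0.52 w 46.9 ff 38
```

>>> drive_tool --targets '[[[0,0,0],-0.006],[[0,0,0],-0.006],[[0,0,0],-0.006],[[0,0,0],-0.006]]'

```text
time_s: 30.02
tool_pos: [0.539, -0.0766, 0.1254]
orientation: [0.032, 0.999, 0.0, 0.001]
wrist_force: [5.5, 2.8, 0.1]
grip_width: 0.0472
finger_force: 37.9
```

```bash
python3 rd.py
```

```text
t 30.07 phi -1.30 p [539.012 -76.611 125.463] F [ 5.623  2.068 -0.453] Tn [0.419 0.323] mean 0.371 Mu 1.30 w 47.0 ff 38
```

>>> drive_tool --targets '[[[0,0,0],-0.006],[[0,0,0],-0.006],[[0,0,0],-0.006]]'

```text
time_s: 30.32
tool_pos: [0.5388, -0.0766, 0.1255]
orientation: [0.042, 0.999, 0.0, 0.001]
wrist_force: [4.9, 3.9, 2.2]
grip_width: 0.0472
finger_force: 39.3
```

```bash
python3 rd.py
```

```text
t 30.37 phi -2.36 p [538.777 -76.573 125.501] F [4.624 2.387 1.443] Tn [0.486 0.219] mean 0.353 Mu 1.74 w 47.6 ff 39
```

>>> drive_tool --targets '[[[0,0,0],0.02],[[0,0,0],0.03],[[0,0,0],0.03],[[0,0,0],0.03],[[0,0,0],0.02]]'

```text
time_s: 30.78
tool_pos: [0.5386, -0.0771, 0.1255]
orientation: [-0.023, 1.0, 0.0, 0.001]
wrist_force: [2.1, 3.2, 7.9]
grip_width: 0.0473
finger_force: 51.5
```

>>> drive_tool --targets '[[[0,0,0],0],[[0,0,0],0],[[0,0,0],-0.05],[[0,0,0],-0.085],[[0,0,0],-0.085],[[0,0,0],-0.085],[[0,0,0],-0.085],[[0,0,0],-0.085],[[0,0,0],-0.045],[[0,0,0],0]]' --claw 0.75

```text
time_s: 31.62
tool_pos: [0.5376, -0.0775, 0.125]
orientation: [0.237, 0.972, -0.0, -0.0]
wrist_force: [0.2, 0.3, -0.6]
grip_width: 0.0641
finger_force: 0.0
```

>>> drive_tool --targets '[[[0,0,0],0],[[0,0,0],0],[[0,0,0],0],[[0,0,0],0],[[0,0,0],0],[[0,0,0],0]]' --claw 0 --grip_force 35

```text
time_s: 32.12
tool_pos: [0.5387, -0.076, 0.1261]
orientation: [0.234, 0.972, 0.001, 0.0]
wrist_force: [-2.4, 8.0, 12.9]
grip_width: 0.0518
finger_force: 34.9
```

```bash
python3 -c "from h import *; rd(1)"
```

```text
t 32.12 phi -24.61 p [538.676 -76.015 126.059] F [-2.358  8.05  12.923] Tn [-0.09] mean -0.090 Mu 0.94 w 51.8 ff 35
```

>>> drive_tool --targets '[[[0,0,0],0.03],[[0,0,0],0.05],[[0,0,0],0.05],[[0,0,0],0.05],[[0,0,0],0.05],[[0,0,0],0.05],[[0,0,0],0.05],[[0,0,0],0.05],[[0,0,0],0.05],[[0,0,0],0.04],[[0,0,0],0.03],[[0,0,0],0.02]]'

```text
time_s: 33.12
tool_pos: [0.5389, -0.0772, 0.1259]
orientation: [-0.024, 1.0, 0.0, 0.001]
wrist_force: [3.1, 5.3, 4.7]
grip_width: 0.047
finger_force: 49.9
```

```bash
python3 -c "from h import *; rd(1)"
```

```text
t 33.12 phi 5.15 p [538.857 -77.25  125.85 ] F [3.059 5.323 4.681] Tn [0.033] mean 0.033 Mu -2.89 w 47.0 ff 50
```

>>> drive_tool --targets '[[[0,0,0],0],[[0,0,0],0],[[0,0,0],-0.05],[[0,0,0],-0.085],[[0,0,0],-0.085],[[0,0,0],-0.085],[[0,0,0],-0.085],[[0,0,0],-0.085],[[0,0,0],-0.045],[[0,0,0],0]]' --claw 0.75

```text
time_s: 33.95
tool_pos: [0.5377, -0.0776, 0.1251]
orientation: [0.237, 0.972, -0.0, -0.0]
wrist_force: [0.1, 0.2, 0.0]
grip_width: 0.0638
finger_force: 0.0
```

>>> drive_tool --targets '[[[0,0,0],0],[[0,0,0],0],[[0,0,0],0],[[0,0,0],0],[[0,0,0],0],[[0,0,0],0]]' --claw 0

```text
time_s: 34.45
tool_pos: [0.5388, -0.0761, 0.1261]
orientation: [0.234, 0.972, 0.001, 0.001]
wrist_force: [-2.3, 8.8, 13.7]
grip_width: 0.0521
finger_force: 34.8
```

>>> drive_tool --targets '[[[0,0,0],0.03],[[0,0,0],0.05],[[0,0,0],0.05],[[0,0,0],0.05],[[0,0,0],0.05],[[0,0,0],0.05],[[0,0,0],0.05],[[0,0,0],0.05],[[0,0,0],0.05],[[0,0,0],0.04],[[0,0,0],0.03],[[0,0,0],0.02]]'

```text
time_s: 35.45
tool_pos: [0.539, -0.0773, 0.1259]
orientation: [-0.024, 1.0, 0.0, 0.001]
wrist_force: [11.4, 11.7, -4.8]
grip_width: 0.0473
finger_force: 50.0
```

```bash
python3 -c "from h import *; rd(1)"
```

```text
t 35.45 phi 5.18 p [538.962 -77.261 125.902] F [11.4   11.659 -4.794] Tn [0.012] mean 0.012 Mu -1.87 w 47.3 ff 50
```

>>> drive_tool --targets '[[[0,0,0],0],[[0,0,0],0],[[0,0,0],-0.05],[[0,0,0],-0.085],[[0,0,0],-0.085],[[0,0,0],-0.085],[[0,0,0],-0.085],[[0,0,0],-0.085],[[0,0,0],-0.045],[[0,0,0],0]]' --claw 0.75

```text
time_s: 36.28
tool_pos: [0.5377, -0.0776, 0.1251]
orientation: [0.236, 0.972, -0.0, -0.0]
wrist_force: [-0.8, -0.2, 0.2]
grip_width: 0.0641
finger_force: 0.0
```

>>> drive_tool --targets '[[[0,0,0],0],[[0,0,0],0],[[0,0,0],0],[[0,0,0],0],[[0,0,0],0],[[0,0,0],0]]' --claw 0

```text
time_s: 36.78
tool_pos: [0.5388, -0.0761, 0.1262]
orientation: [0.234, 0.972, 0.001, 0.001]
wrist_force: [-1.0, 8.4, 13.6]
grip_width: 0.0518
finger_force: 34.8
```

>>> drive_tool --targets '[[[0,0,0],0.03],[[0,0,0],0.05],[[0,0,0],0.05],[[0,0,0],0.05],[[0,0,0],0.05],[[0,0,0],0.05],[[0,0,0],0.05],[[0,0,0],0.04],[[0,0,0],0.03],[[0,0,0],0.02],[[0,0,0],0.01]]'

```text
time_s: 37.7
tool_pos: [0.5391, -0.0769, 0.1257]
orientation: [0.021, 1.0, 0.0, 0.001]
wrist_force: [6.6, 3.1, -0.7]
grip_width: 0.0467
finger_force: 36.8
```

```bash
python3 -c "from h import *; rd(1)"
```

```text
t 37.70 phi 0.08 p [539.145 -76.915 125.742] F [ 6.649  3.127 -0.727] Tn [-0.117] mean -0.117 Mu -0.47 w 46.7 ff 37
```

>>> drive_tool --targets '[[[0,0,0],0.006],[[0,0,0],0.006],[[0,0,0],0.006],[[0,0,0],0.006]]'

```text
time_s: 38.03
tool_pos: [0.539, -0.077, 0.1258]
orientation: [0.009, 1.0, 0.0, 0.001]
wrist_force: [4.3, 3.4, 4.0]
grip_width: 0.0474
finger_force: 37.9
```

```bash
python3 rd.py
```

```text
t 38.08 phi 1.40 p [539.007 -77.017 125.823] F [4.195 5.34  2.202] Tn [-0.056  0.047] mean -0.005 Mu -1.16 w 46.9 ff 38
```

>>> drive_tool --targets '[[[0,0,0],0.006],[[0,0,0],0.006],[[0,0,0],0.006]]'

```text
time_s: 38.33
tool_pos: [0.5391, -0.077, 0.1258]
orientation: [0.001, 1.0, 0.0, 0.001]
wrist_force: [6.1, 4.5, 1.0]
grip_width: 0.0468
finger_force: 39.1
```

```bash
python3 rd.py
```

```text
t 38.38 phi 2.42 p [539.141 -77.069 125.776] F [5.092 4.638 0.202] Tn [-0.068 -0.113] mean -0.091 Mu -1.52 w 47.4 ff 39
```

>>> drive_tool --targets '[[[0,0,0],0.006],[[0,0,0],0.006],[[0,0,0],0.006]]'

```text
time_s: 38.63
tool_pos: [0.5391, -0.0769, 0.1258]
orientation: [-0.009, 1.0, 0.0, 0.001]
wrist_force: [4.7, 2.7, 2.3]
grip_width: 0.047
finger_force: 44.4
```

```bash
python3 rd.py
```

```text
t 38.68 phi 3.48 p [539.054 -76.945 125.804] F [4.27  5.709 1.401] Tn [0.291 0.233] mean 0.262 Mu -1.04 w 47.2 ff 44
```

>>> drive_tool --targets '[[[0,0,0],-0.006],[[0,0,0],-0.006],[[0,0,0],-0.006],[[0,0,0],-0.006],[[0,0,0],-0.006],[[0,0,0],-0.006],[[0,0,0],-0.006]]'

```text
time_s: 39.27
tool_pos: [0.5388, -0.0767, 0.1258]
orientation: [0.012, 1.0, 0.0, 0.001]
wrist_force: [3.2, 5.0, 4.8]
grip_width: 0.0473
finger_force: 38.2
```

```bash
python3 rd.py
```

```text
t 39.32 phi 1.03 p [538.808 -76.692 125.797] F [2.835 5.081 4.19 ] Tn [0.488 0.414] mean 0.451 Mu 0.58 w 47.0 ff 38
```

>>> drive_tool --targets '[[[0,0,0],-0.006],[[0,0,0],-0.006],[[0,0,0],-0.006]]'

```text
time_s: 39.57
tool_pos: [0.539, -0.0767, 0.1257]
orientation: [0.021, 1.0, 0.0, 0.001]
wrist_force: [-2.8, 1.2, 7.8]
grip_width: 0.0472
finger_force: 37.7
```

```bash
python3 rd.py
```

```text
t 39.62 phi -0.02 p [538.813 -76.77  125.783] F [3.747 6.045 3.898] Tn [0.042 0.082] mean 0.062 Mu 0.45 w 47.5 ff 38
```

>>> drive_tool --targets '[[[0,0,0],-0.006],[[0,0,0],-0.006],[[0,0,0],-0.006]]'

```text
time_s: 39.87
tool_pos: [0.5387, -0.0766, 0.1258]
orientation: [0.03, 1.0, 0.0, 0.001]
wrist_force: [1.8, 5.2, 5.9]
grip_width: 0.0471
finger_force: 37.6
```

```bash
python3 rd.py
```

```text
t 39.92 phi -1.03 p [538.647 -76.664 125.825] F [2.672 4.718 5.725] Tn [0.423 0.332] mean 0.377 Mu 1.01 w 47.2 ff 38
```

>>> drive_tool --targets '[[[0,0,0],0.02],[[0,0,0],0.03],[[0,0,0],0.03],[[0,0,0],0.02],[[0,0,0],0.01]]'

```text
time_s: 40.33
tool_pos: [0.5386, -0.0772, 0.1259]
orientation: [-0.024, 1.0, 0.0, 0.001]
wrist_force: [2.2, 6.4, 6.6]
grip_width: 0.0474
finger_force: 51.1
```

>>> drive_tool --targets '[[[0,0,0],0],[[0,0,0],0],[[0.5,0.5,0],-0.05],[[0,0,0],-0.085],[[0,0,0],-0.085],[[0,0,0],-0.085],[[0,0,0],-0.085],[[0,0,0],-0.085],[[0,0,0],-0.045],[[0,0,0],0]]' --claw 0.75

```text
time_s: 41.17
tool_pos: [0.5382, -0.0771, 0.1251]
orientation: [0.235, 0.972, -0.0, -0.0]
wrist_force: [-0.1, -0.1, 1.0]
grip_width: 0.0642
finger_force: 0.0
```

>>> drive_tool --targets '[[[0,0,0],0],[[0,0,0],0],[[0,0,0],0],[[0,0,0],0],[[0,0,0],0],[[0,0,0],0]]' --claw 0

```text
time_s: 41.67
tool_pos: [0.539, -0.0761, 0.126]
orientation: [0.233, 0.972, 0.001, 0.0]
wrist_force: [-2.7, 4.9, 11.9]
grip_width: 0.052
finger_force: 34.8
```

>>> drive_tool --targets '[[[0,0,0],0.03],[[0,0,0],0.05],[[0,0,0],0.05],[[0,0,0],0.05],[[0,0,0],0.05],[[0,0,0],0.05],[[0,0,0],0.05],[[0,0,0],0.05],[[0,0,0],0.05],[[0,0,0],0.04],[[0,0,0],0.03],[[0,0,0],0.02]]'

```text
time_s: 42.67
tool_pos: [0.5393, -0.0771, 0.1257]
orientation: [-0.025, 1.0, 0.0, 0.001]
wrist_force: [-5.9, 5.5, 16.6]
grip_width: 0.0474
finger_force: 53.7
```

```bash
python3 -c "from h import *; rd(1)"
```

```text
t 42.67 phi 5.28 p [539.281 -77.079 125.724] F [-5.899  5.524 16.615] Tn [0.058] mean 0.058 Mu -1.88 w 47.4 ff 54
```

>>> drive_tool --targets '[[[0,0,0],0],[[0,0,0],0],[[0,0,0],-0.05],[[0,0,0],-0.085],[[0,0,0],-0.085],[[0,0,0],-0.085],[[0,0,0],-0.085],[[0,0,0],-0.085],[[0,0,0],-0.045],[[0,0,0],0]]' --claw 0.75

```text
time_s: 43.5
tool_pos: [0.5382, -0.077, 0.1251]
orientation: [0.236, 0.972, -0.0, -0.0]
wrist_force: [-0.5, 0.1, -0.6]
grip_width: 0.0639
finger_force: 0.0
```

>>> drive_tool --targets '[[[0,0,0],0],[[0,0,0],0],[[0,0,0],0],[[0,0,0],0],[[0,0,0],0],[[0,0,0],0]]' --claw 0

```text
time_s: 44.0
tool_pos: [0.5389, -0.0761, 0.126]
orientation: [0.233, 0.972, 0.001, 0.0]
wrist_force: [-2.4, 5.1, 11.1]
grip_width: 0.0514
finger_force: 34.7
```

>>> drive_tool --targets '[[[0,0,0],0.03],[[0,0,0],0.05],[[0,0,0],0.05],[[0,0,0],0.05],[[0,0,0],0.05],[[0,0,0],0.05],[[0,0,0],0.05],[[0,0,0],0.04],[[0,0,0],0.03],[[0,0,0],0.01]]'

```text
time_s: 44.83
tool_pos: [0.5392, -0.0769, 0.1258]
orientation: [0.03, 1.0, 0.0, 0.001]
wrist_force: [3.8, 1.1, 4.3]
grip_width: 0.0468
finger_force: 36.2
```

```bash
python3 rd.py
```

```text
t 44.88 phi -1.04 p [539.137 -76.889 125.753] F [4.683 2.775 4.481] Tn [-0.244  0.042] mean -0.101 Mu -0.13 w 47.5 ff 36
```

>>> drive_tool --targets '[[[0,0,0],0.006],[[0,0,0],0.006],[[0,0,0],0.006],[[0,0,0],0.006]]'

```text
time_s: 45.22
tool_pos: [0.5392, -0.077, 0.1257]
orientation: [0.02, 1.0, -0.0, 0.001]
wrist_force: [8.8, 4.6, -1.0]
grip_width: 0.0468
finger_force: 36.2
```

```bash
python3 rd.py
```

```text
t 45.27 phi 0.21 p [539.279 -76.953 125.632] F [5.982 2.121 3.989] Tn [-0.066 -0.049] mean -0.058 Mu -0.69 w 46.9 ff 36
```

>>> drive_tool --targets '[[[0,0,0],0.006],[[0,0,0],0.006],[[0,0,0],0.006]]'

```text
time_s: 45.52
tool_pos: [0.5392, -0.077, 0.1257]
orientation: [0.011, 1.0, -0.0, 0.001]
wrist_force: [3.5, 2.1, 4.9]
grip_width: 0.0471
finger_force: 37.1
```

```bash
python3 rd.py
```

```text
t 45.57 phi 1.23 p [539.178 -77.011 125.728] F [4.538 3.103 6.203] Tn [-0.131 -0.002] mean -0.067 Mu -1.21 w 47.2 ff 37
```

>>> drive_tool --targets '[[[0,0,0],0.006],[[0,0,0],0.006],[[0,0,0],0.006]]'

```text
time_s: 45.82
tool_pos: [0.5393, -0.0771, 0.1257]
orientation: [0.002, 1.0, -0.0, 0.001]
wrist_force: [5.3, 2.6, 4.3]
grip_width: 0.0472
finger_force: 38.2
```

```bash
python3 rd.py
```

```text
t 45.87 phi 2.25 p [539.298 -77.054 125.686] F [6.159 2.454 2.858] Tn [-0.141 -0.16 ] mean -0.150 Mu -1.63 w 46.7 ff 38
```

>>> drive_tool --targets '[[[0,0,0],-0.006],[[0,0,0],-0.006],[[0,0,0],-0.006],[[0,0,0],-0.006],[[0,0,0],-0.006],[[0,0,0],-0.006]]'

```text
time_s: 46.37
tool_pos: [0.5393, -0.0768, 0.1256]
orientation: [0.02, 1.0, -0.0, 0.001]
wrist_force: [6.1, 1.5, 2.7]
grip_width: 0.0466
finger_force: 36.7
```

```bash
python3 rd.py
```

```text
t 46.42 phi 0.19 p [539.281 -76.762 125.659] F [5.097 2.054 2.907] Tn [0.278 0.304] mean 0.291 Mu 0.33 w 47.2 ff 37
```

>>> drive_tool --targets '[[[0,0,0],-0.006],[[0,0,0],-0.006],[[0,0,0],-0.006]]'

```text
time_s: 46.67
tool_pos: [0.5391, -0.0767, 0.1256]
orientation: [0.028, 1.0, 0.0, 0.001]
wrist_force: [5.0, 2.1, 7.6]
grip_width: 0.0472
finger_force: 37.3
```

```bash
python3 rd.py
```

```text
t 46.72 phi -0.84 p [539.097 -76.651 125.668] F [4.246 1.455 5.099] Tn [0.013 0.16 ] mean 0.087 Mu 0.83 w 47.2 ff 37
```

>>> drive_tool --targets '[[[0,0,0],-0.006],[[0,0,0],-0.006],[[0,0,0],-0.006]]'

```text
time_s: 46.97
tool_pos: [0.5391, -0.0767, 0.1257]
orientation: [0.037, 0.999, -0.0, 0.001]
wrist_force: [4.6, -1.5, 5.4]
grip_width: 0.0475
finger_force: 38.6
```

```bash
python3 rd.py
```

```text
t 47.02 phi -1.88 p [539.091 -76.735 125.693] F [3.522 1.042 3.702] Tn [-0.193 -0.06 ] mean -0.127 Mu 0.73 w 47.0 ff 39
```

```bash
python3 - <<'E'
from h import *
b=snap("scene","s4"); a=cv2.imread("pics/scene0.png")
q=proj("scene",kg+.016*n); print(q); x,y=int(q[0]),int(q[1])
c=np.hstack([cv2.resize(i[y-20:y+20,x-20:x+20],(400,400),interpolation=cv2.INTER_CUBIC) for i in(a,b)]); cv2.imwrite("pics/c4.png",c)
E
```

```text
[302.204 201.421]
```

View pics/c4.png

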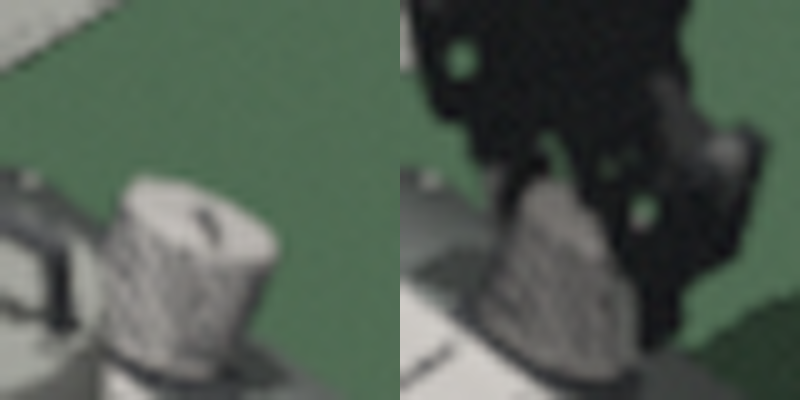

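The right panel shows the cap hidden by the gripper, so the notch can't be read while gripping. I'll rely on torque, which indicates the bottom is a little further in the + direction.

>>> drive_tool --targets '[[[0,0,0],0.02],[[0,0,0],0.03],[[0,0,0],0.03],[[0,0,0],0.02],[[0,0,0],0.02]]'

```text
time_s: 47.48
tool_pos: [0.5392, -0.0771, 0.1256]
orientation: [-0.022, 1.0, -0.0, 0.001]
wrist_force: [4.9, 0.3, 0.6]
grip_width: 0.0473
finger_force: 49.6
```

>>> drive_tool --targets '[[[0,0,0],0],[[0,0,0],0],[[0,0,0],-0.05],[[0,0.3,0],-0.085],[[0,0,0],-0.085],[[0,0,0],-0.085],[[0,0,0],-0.045],[[0,0,0],0]]' --claw 0.75

```text
time_s: 48.15
tool_pos: [0.5378, -0.0767, 0.125]
orientation: [0.154, 0.988, -0.0, -0.001]
wrist_force: [-0.5, -0.0, 0.4]
grip_width: 0.0642
finger_force: 0.0
```

>>> drive_tool --targets '[[[0,0,0],0],[[0,0,0],0],[[0,0,0],0],[[0,0,0],0],[[0,0,0],0],[[0,0,0],0]]' --claw 0 --grip_force 42

```text
time_s: 48.65
tool_pos: [0.5382, -0.0763, 0.1257]
orientation: [0.151, 0.988, 0.0, -0.0]
wrist_force: [-4.8, 1.7, 9.8]
grip_width: 0.0493
finger_force: 41.7
```

>>> drive_tool --targets '[[[0,0,0],0.02],[[0,0,0],0.04],[[0,0,0],0.04],[[0,0,0],0.04],[[0,0,0],0.04],[[0,0,0],0.03],[[0,0,0],0.02],[[0,0,0],0.01],[[0,0,0],0.006]]'

```text
time_s: 49.4
tool_pos: [0.5387, -0.0769, 0.1254]
orientation: [0.03, 1.0, -0.0, 0.0]
wrist_force: [2.0, -1.5, 1.5]
grip_width: 0.047
finger_force: 44.1
```

```bash
python3 rd.py
```

```text
t 49.45 phi -0.95 p [538.709 -76.874 125.426] F [ 3.658 -1.709  1.501] Tn [-0.282 -0.256] mean -0.269 Mu -0.20 w 47.0 ff 44
```

>>> drive_tool --targets '[[[0,0,0],0.006],[[0,0,0],0.006],[[0,0,0],0.006]]'

```text
time_s: 49.7
tool_pos: [0.5388, -0.0769, 0.1254]
orientation: [0.021, 1.0, -0.0, 0.0]
wrist_force: [5.8, -1.7, -0.8]
grip_width: 0.0471
finger_force: 44.6
```

```bash
python3 rd.py
```

```text
t 49.75 phi 0.09 p [538.839 -76.916 125.373] F [ 4.575 -1.822 -1.369] Tn [-0.221 -0.244] mean -0.232 Mu -0.90 w 47.2 ff 45
```

>>> drive_tool --targets '[[[0,0,0],0.006],[[0,0,0],0.006],[[0,0,0],0.006]]'

```text
time_s: 50.0
tool_pos: [0.5387, -0.0769, 0.1254]
orientation: [0.012, 1.0, -0.0, 0.0]
wrist_force: [4.6, -2.3, 2.3]
grip_width: 0.047
finger_force: 44.8
```

```bash
python3 rd.py
```

```text
t 50.05 phi 1.11 p [538.671 -76.994 125.453] F [ 4.028 -2.287  3.035] Tn [-0.264 -0.183] mean -0.224 Mu -1.35 w 46.7 ff 45
```

>>> drive_tool --targets '[[[0,0,0],0.006],[[0,0,0],0.006],[[0,0,0],0.006]]'

```text
time_s: 50.3
tool_pos: [0.5385, -0.077, 0.1255]
orientation: [0.003, 1.0, -0.0, 0.0]
wrist_force: [2.7, -2.5, 7.3]
grip_width: 0.047
finger_force: 45.9
```

```bash
python3 rd.py
```

```text
t 50.35 phi 2.13 p [538.495 -77.001 125.541] F [ 2.319 -1.355  5.812] Tn [-0.212 -0.075] mean -0.143 Mu -1.73 w 46.6 ff 46
```

>>> drive_tool --targets '[[[0,0,0],-0.006],[[0,0,0],-0.006],[[0,0,0],-0.006],[[0,0,0],-0.006],[[0,0,0],-0.006],[[0,0,0],-0.006]]'

```text
time_s: 50.85
tool_pos: [0.5385, -0.0767, 0.1255]
orientation: [0.021, 1.0, -0.0, 0.0]
wrist_force: [2.4, -3.0, 5.6]
grip_width: 0.047
finger_force: 44.9
```

```bash
python3 rd.py
```

```text
t 50.90 phi 0.08 p [538.463 -76.654 125.491] F [ 2.286 -3.446  5.69 ] Tn [0.232 0.195] mean 0.213 Mu 0.41 w 47.1 ff 45
```

>>> drive_tool --targets '[[[0,0,0],-0.006],[[0,0,0],-0.006],[[0,0,0],-0.006]]'

```text
time_s: 51.15
tool_pos: [0.5385, -0.0765, 0.1255]
orientation: [0.029, 1.0, -0.0, 0.0]
wrist_force: [2.0, -2.9, 6.2]
grip_width: 0.047
finger_force: 45.0
```

```bash
python3 rd.py
```

```text
t 51.20 phi -0.91 p [538.501 -76.461 125.52 ] F [ 2.7   -3.022  5.817] Tn [0.312 0.264] mean 0.288 Mu 1.29 w 46.8 ff 45
```

>>> drive_tool --targets '[[[0,0,0],-0.006],[[0,0,0],-0.006],[[0,0,0],-0.006]]'

```text
time_s: 51.45
tool_pos: [0.5382, -0.0765, 0.1256]
orientation: [0.038, 0.999, 0.0, -0.0]
wrist_force: [0.8, -3.2, 9.3]
grip_width: 0.0474
finger_force: 45.9
```

```bash
python3 rd.py
```

```text
t 51.50 phi -1.94 p [538.239 -76.43  125.571] F [ 0.145 -3.39   7.998] Tn [0.213 0.215] mean 0.214 Mu 1.68 w 46.8 ff 46
```

>>> drive_tool --targets '[[[0,0,0],-0.006],[[0,0,0],-0.006],[[0,0,0],-0.006]]'

```text
time_s: 51.75
tool_pos: [0.5385, -0.0765, 0.1255]
orientation: [0.047, 0.999, 0.0, 0.0]
wrist_force: [1.8, -3.2, 5.7]
grip_width: 0.047
finger_force: 47.9
```

```bash
python3 rd.py
```

```text
t 51.80 phi -2.99 p [538.443 -76.436 125.452] F [ 2.402 -3.525  6.164] Tn [0.217 0.207] mean 0.212 Mu 1.81 w 46.9 ff 48
```

>>> drive_tool --targets '[[[0,0,0],0.01],[[0,0,0],0.015],[[0,0,0],0.015],[[0,0,0],0.015],[[0,0,0],0.015],[[0,0,0],0.015],[[0,0,0],0.015],[[0,0,0],0.01],[[0,0,0],0.006],[[0,0,0],0.004],[[0,0,0],0],[[0,0,0],0]]'

```text
time_s: 52.8
tool_pos: [0.5386, -0.0771, 0.1253]
orientation: [-0.012, 1.0, -0.0, 0.0]
wrist_force: [5.1, -1.8, 1.6]
grip_width: 0.0471
finger_force: 49.8
```

>>> drive_tool --targets '[[[0,0,0],0],[[0,0,0],0],[[0,0,0],0],[[0,0,0],0],[[0,0,0],0],[[0,0,0],0]]'

```text
time_s: 53.3
tool_pos: [0.5386, -0.0771, 0.1253]
orientation: [-0.012, 1.0, -0.0, 0.0]
wrist_force: [5.3, -1.6, 2.1]
grip_width: 0.0472
finger_force: 49.8
```

```bash
python3 rd.py; python3 - <<'E'
from h import *
c=snap("scene","s5"); print(np.abs(r.state()["joint_velocities"]).max())
cv2.imwrite("pics/c5.png",c)
E
```

```text
t 53.35 phi 3.77 p [538.661 -77.05  125.364] F [ 4.539 -1.834  1.353] Tn [-0.136 -0.123] mean -0.130 Mu -2.31 w 47.0 ff 50
0.0022413052280800543
```

View pics/c5.png

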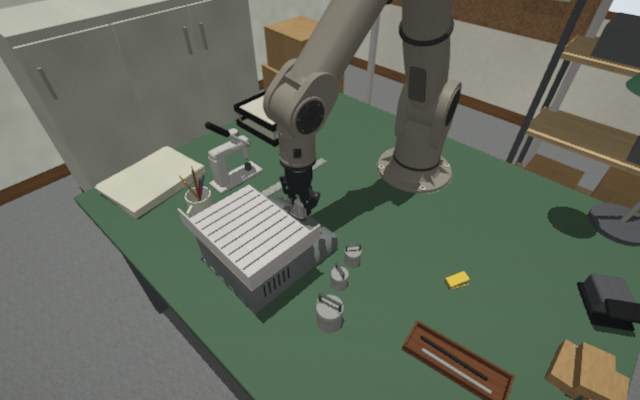

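The picture shows the tin upright beside the jogger at (329,313), the gripper holding the knob at (300,207), and the other things where they were. I'm handing in.

```bash
python3 -c "from h import *; print(r.finish_job())"
```

```text
the job is handed in; nothing more can be done
None
```

I handed the job in at about 53 s with the tin upright on the desk beside the jogger and the knob gripped and still. By the torque readings the heavy side is about at the bottom, to roughly ±11°; I could not check this by eye because the gripper hides the notch, and no verdict came back.

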